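Clamp a pear-wood billet on the hold-down board

ROBOT

A 7-joint arm with a two-finger parallel gripper is mounted at the origin on a cart in front of the work surface, level with it; the furniture and walls round the work are solid. World frame = base frame: x ahead of the robot, y to its left, z up, the work surface at z = 0. Lengths are in m, angles in rad, forces in N, time in s.
With the tool pointing down it reaches from about 0.4 to 0.875 m from the base axis. Payload 19.3 kg.
Tool frame: the origin (TCP) lies midway between the tips of the shut fingers; the grasp point (between the pads) lies 19 mm behind it; z points along the fingers, y is the line along which they close (so a half turn about z gives the same grasp; the last joint's range is limited). The gripper opens to 85 mm and grips with 20 to 120 N. Pads are 22 mm wide; open, the fingers measure 114 mm over their backs; the gripper's body (76 mm by 85 mm) begins 54 mm behind the grasp point. The pads swing forward as they close: fully open they stand 13 mm farther back than shut.
Start: joints at [1.267, 0.521, -0.036, 1.599, 0.021, 1.021, -0.113], TCP at [0.145, -0.608, 0.231] pointing down, gripper open.
Joint ranges: [-2.91, 2.91], [-0.3, 2.13], [-1.5, 1.42], [0.17, 2.43], [-1.26, 4.41], [0.16, 1.93], [-2.52, 2.52]. Speed limits (rad/s): [1.89, 1.89, 2.39, 2.39, 3.01, 3.01, 3.01].

INTERFACE

Orientations are given as [roll, pitch, yaw] about the fixed x, y, z axes, in that order (R = Rz(yaw) Ry(pitch) Rx(roll)).
In Python, from workcell import bot gives the robot as it stands.
- The arm moves only by the tool move_arm, never from a script. Its argument "moves" is a list that holds one entry, the list of rows, each a list of 7 numbers: the opening, from 0 (shut) to 1 (fully open), then the shift along the tool's x, y, z in units of 1000 mm (1.0 is 1000 mm), then the turn, a rotation vector about the tool's x, y, z in units of 2 pi rad (1.0 is 2 pi rad). A call has 1 to 5 rows; each row is the pose to reach, as a shift and turn from the pose commanded when the call began, along the tool's axes at that moment, turning the shorter way round; what a row does not reach only later rows make up. A row lasts 1/10 s, in which the tool goes at most 50 mm and 8.59 degrees, less where a joint would pass 70% of its speed; a pose out of reach is approached as far as the arm can. A call with a number of a shift or a turn outside -1 to 1 is refused whole. A call with a gripper value outside its range is refused whole. The fingers move at their own pace and stop on an object; "force" is the grip in N (left out, the last holds). Time passes only in rows, so rows that repeat a pose let the fingers close. It gives the time, the measured TCP pose, the force, the opening and the grip force at its end, in the units of the state.
- bot.observe(): the state, without advancing time (a new reading comes with each control period).
- bot.grab_frame(name): name is "scene" or "top"; returns the picture (384x512x3 uint8, red, green, blue); there is no depth.
- bot.camera_params(name): a dict with "vertical_fov" (degrees; the focal length in pixels is half the picture's height over the tangent of half this angle, whatever the lens; pixels are square), "cx", "cy" (the principal point, pixels), "R" (3x3) and "t" (3): a world point X has camera coordinates R X + t. Camera axes: x right, y down, z forward; pixel columns grow to the right and rows downward; lengths in m; the calibration is good to about 2 mm. A picture is of the moment at which its call begins. camera_params takes no time and is no camera call.
- bot.job_done(): hands the job in; it is judged then, once.
The state is a dict: "clock": time; "qpos": joint angles; "qd": joint speeds; "joint_efforts": joint torques, N m; "position": TCP position; "tool_rot": TCP orientation; "force": force on the tool from outside, world axes, zero at the start; "moment": the same for the moment, N m; "grip_width": finger opening in m; "finger_force": force on a finger pad.
Only numpy, scipy, OpenCV 4.12 (cv2) and the standard library are available. Lean on these libraries where they do the work, as an engineer would, in place of code of your own. Each camera call takes 0.05 s, during which the arm holds its last target. There are 200 camera calls.

TASK

The pear-wood billet has to be held for shaping: lay it flat on the hold-down board with its left end under the clamp, its side against the two fence battens and its end up to the end stop. Then slide the clamp's arm down its upright bar until the pad bears on the billet, and on until the arm tilts up and binds; screw the handle tight (clockwise, about half a turn once the arm is bound), and let go. Leave the other things on the bench where they are.

Things in the scene. Friction and masses are not known exactly. Their poses are not given: they have to be found in the camera images.
- clamp_board: plywood board 230 x 290 x 18 mm screwed to the bench; origin centre of its underside, y along the long side (left), x away from the robot. On it, 16 mm high battens: two fences whose faces, at x = -47 mm, look to -x (y 39 to 105 and -114 to -70) and an end stop whose face, at y = +105, looks to -y. The clamp's steel bar, 24 x 10 mm, stands at x +85, y +70; its top is at z 190
- clamp_arm: clamp's black iron arm, 0.5 kg, loose on the bar; runs 171 mm from the bar to -x, over the billet's place. Origin: bar axis, underside of its 54 mm sleeve. The sleeve has 1.6 mm play (2 mm sideways): it tilts 2 to 3 degrees and binds, so it hangs where left, outer end drooping. Slides if gripped at beam_grip and carried down, or pushed within 65 mm of the bar; pushed near the screw it jams
- beam_grip (a point): centre of the arm's straight beam, 64 mm from the bar axis; beam 18 mm wide (board y) and 24 mm high; the bar stands up on its far side, the screw handle 91 mm nearer the robot. Axes: z up, x along the beam to the bar, so they show the arm's tilt
- pad (a point): centre of the underside of the screw's steel pressure pad, 31 mm across, 155 mm from the bar axis; at the start 15 to 60 mm above where the billet's top will be. Once it touches, the sleeve goes down another 5 to 12 mm, pushed with 10 to 25 N at beam_grip, while the arm swings from drooping to rising towards the screw; then it is bound and goes no farther
- handle_grip (a point): centre of the key handle on top of the screw: a flat iron bar 60 mm long (its x axis) 12 mm thick (its y axis) 21 mm high, axis vertical; underside 21 mm above the arm. Turns with the handle; sinks 0.8 mm a radian while the pad is free, stays level once it bears
- handle (a joint): angle of the screw's handle, rad; grows clockwise seen from above, which drives the pad down 0.8 mm a radian (16 mm in all); starts between 0 and 1.2; stays where it is left, about 0.07 N m to turn, more as the clamp tightens (some 6 N of clamping a radian once the arm is bound; before that it only tilts the arm)
- billet_center (a point): centre of the pear-wood billet, a squared stick 46 (x) x 228 (y) x 33 mm (z), 0.2 to 0.33 kg, lying loose on the bench at the right; either end may go first
- billet: the same billet; origin at the centre of its underside
- billet_home (a point): fixed point on the board: where the billet's centre is when it lies home against fences and end stop (board x -70, y -9, 34.5 mm above the bench); axes as the board's. The pad presses 79 mm left of it; the billet must come in from the right, under the pad
- glue_bottle: white glue bottle, 33 mm across, 104 mm tall, standing behind the work; bystander; origin at its base
- thumb_plane: small brass thumb plane, 22 x 66 x 26 mm; bystander; origin at its base
- pencil: red carpenter's pencil, 10 x 114 x 7 mm, lying left of the board; bystander; origin at its underside
- sanding_block: cork sanding block, 42 x 85 x 28 mm, left of the board; bystander; origin at its underside

How it is judged:
By the outcome, as a careful person would: the job done as asked, in the order asked, and still so for the second after the job is handed in, with the robot touching nothing.
It also fails if it takes over 72 s, if anything falls off the work surface, if the arm or the gripper's body presses on something with over 40 N, if the wrist force passes 120 N, or if a joint passes its speed limit or range.

## Working session

There is one attempt and no reset: what is moved stays moved. The work goes in short steps, Python scripts to look and compute and a tool call to move; the robot and the scene stay as the last step left them, time stands still between calls to the robot, and variables do not carry over. Pictures are saved under pics/ and viewed, at most 10 in all, crops included, and the job is handed in when it is done.

Besides the shell and the picture viewer there is one more tool, called after "Call:" as name(argument=value, ...) on one line, values as JSON. move_arm: Moves the arm, as the interface text tells. Shifts and turns lie within -1 to 1; 1 stands for 1000 mm of shift or 2 pi rad of turn. Its arguments: {"type":"object","properties":{"moves":{"type":"array"},"force":{"type":"number"}},"required":["moves"]}

```bash
mkdir -p pics; python3 - <<'E'
from workcell import bot
import cv2,numpy as np
s=bot.observe()
for k,v in s.items(): print(k,np.round(v,4))
for n in("scene","top"):
    p=bot.camera_params(n); print(n,{k:np.round(v,4).tolist() for k,v in p.items()})
    cv2.imwrite(f"pics/{n}0.png",cv2.resize(bot.grab_frame(n)[:,:,::-1],(800,600),interpolation=cv2.INTER_CUBIC))
E
```

```text
clock 0.0
qpos [ 1.2668  0.522  -0.0363  1.6     0.0212  1.0211 -0.1128]
qd [-0.0013 -0.0011 -0.0002 -0.      0.0006  0.0026 -0.0007]
joint_efforts [-1.90000e-03 -9.27128e+01  1.97930e+00 -3.69945e+01  1.77000e-02
  8.00000e-03 -0.00000e+00]
position [ 0.1447 -0.6077  0.2307]
tool_rot [-3.1404e+00  1.0000e-04  2.3380e-01]
force [ 0.0692 -0.5652 -0.3868]
moment [-0.0164  0.0094 -0.0277]
finger_force 0.0
grip_width 0.0856
scene {'vertical_fov': 48.849, 'cx': 257.1539, 'cy': 185.879, 'R': [[0.7284, -0.6851, 0.0108], [-0.5194, -0.5624, -0.6434], [0.4469, 0.463, -0.7654]], 't': [-0.391, 0.425, 0.9342]}
top {'vertical_fov': 51.5827, 'cx': 260.9718, 'cy': 198.1409, 'R': [[-0.025, -0.9994, 0.0238], [-0.9976, 0.0234, -0.0653], [0.0647, -0.0253, -0.9976]], 't': [0.0437, 0.5927, 1.4436]}
```

View pics/scene0.png

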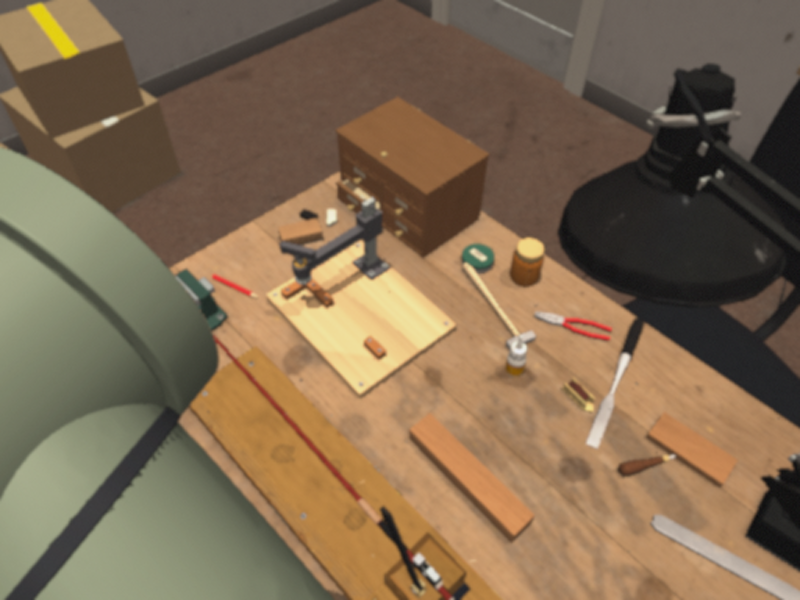

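View pics/top0.png

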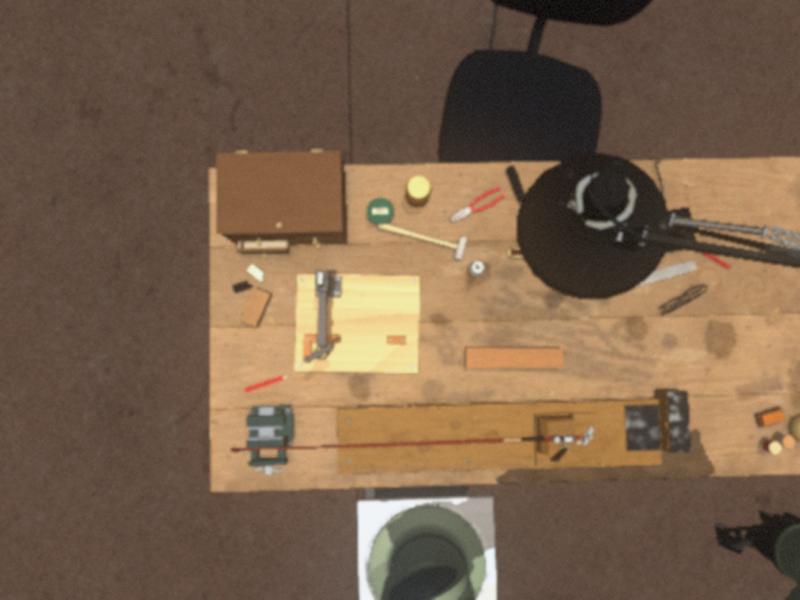

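The top view shows the board around (357,323), the billet around (514,358), and the clamp arm running from (325,275) to (318,352). The scene view shows the same layout. Next I'll refine the poses.

```bash
cat > h.py <<'E'
from workcell import bot
import cv2,numpy as np
from scipy.optimize import minimize
P={n:bot.camera_params(n) for n in("scene","top")}
def proj(n,X):
    p=P[n];c=np.atleast_2d(X)@np.array(p["R"]).T+p["t"];f=192/np.tan(np.radians(p["vertical_fov"]/2))
    return c[:,:2]/c[:,2:]*f+[p["cx"],p["cy"]]
def ray(n,u):
    p=P[n];R=np.array(p["R"]);f=192/np.tan(np.radians(p["vertical_fov"]/2))
    d=np.r_[(np.array(u)-[p["cx"],p["cy"]])/f,1]@R;return -R.T@p["t"],d
def onz(n,u,z):
    o,d=ray(n,u);return o+d*(z-o[2])/d[2]
def tri(us,ut):
    (a,d),(b,e)=ray("scene",us),ray("top",ut)
    s=np.linalg.lstsq(np.c_[d,-e],b-a,rcond=None)[0];A=a+d*s[0];B=b+e*s[1];return (A+B)/2,np.linalg.norm(A-B)
def rect(p,lx,ly,z,m=40):
    c=np.array([[-1,-1],[1,-1],[1,1],[-1,1]])*[lx/2,ly/2]
    q=np.vstack([c[i]+(c[(i+1)%4]-c[i])*np.linspace(.04,.96,m)[:,None] for i in range(4)])
    a=p[2];q=q@np.array([[np.cos(a),np.sin(a)],[-np.sin(a),np.cos(a)]])+p[:2]
    return np.c_[q,np.full(len(q),z)]
def fit(im,p0,lx,ly,z,names=("scene","top")):
    for sg in(2.5,1.0):
        G={}
        for n in names:
            g=cv2.GaussianBlur(im[n].astype(np.float32),(0,0),sg)
            G[n]=np.sqrt(cv2.Sobel(g,-1,1,0)**2+cv2.Sobel(g,-1,0,1)**2).max(2)
        def cost(p):
            r=rect(p,lx,ly,z);return -sum(np.minimum(cv2.remap(G[n],*[proj(n,r)[:,i].astype(np.float32) for i in(0,1)],cv2.INTER_LINEAR),150).mean() for n in names)
        p0=minimize(cost,p0,method="Nelder-Mead",options=dict(initial_simplex=np.array(p0)+np.vstack([np.zeros(3),np.diag([.006,.006,.03])]),xatol=1e-5,fatol=1e-4)).x
    return p0,cost(p0)
def grab():return {n:bot.grab_frame(n) for n in("scene","top")}
E
python3 - <<'E'
from h import *
im=grab(); s=512/800
for nm,uv,z,lx,ly in(("board",(357.5,324),.018,.23,.29),("billet",(514,358),.033,.046,.228)):
    p0=np.r_[onz("top",np.array(uv)*s,z)[:2],0.]
    print(nm,p0.round(4),*[ [*fit(im,p0,lx,ly,z,k)] for k in(("scene","top"),("scene",),("top",))],sep="\n ")
a=cv2.resize(im["scene"][115:255,165:300,::-1],None,fx=3.6,fy=3.6,interpolation=cv2.INTER_CUBIC)
b=cv2.resize(im["top"][165:245,180:275,::-1],None,fx=3.2,fy=3.2,interpolation=cv2.INTER_CUBIC)
c=np.zeros((504,486+304,3),np.uint8);c[:a.shape[0],:486]=a;c[:256,486:]=b
cv2.imwrite("pics/c1.png",c)
E
```

```text
board
 [0.5625 0.1483 0.    ]
 [array([ 0.56666245,  0.15004656, -0.04562406]), np.float32(-274.9322)]
 [array([ 0.56745478,  0.15252426, -0.04225063]), np.float32(-138.71419)]
 [array([ 0.56648973,  0.14955718, -0.0466857 ]), np.float32(-137.44162)]
billet
 [ 0.4738 -0.215   0.    ]
 [array([ 0.47545095, -0.21582822, -0.02536061]), np.float32(-181.4487)]
 [array([ 0.47555055, -0.21398501, -0.03331087]), np.float32(-99.74448)]
 [array([ 0.47536775, -0.21610235, -0.02482121]), np.float32(-84.16654)]
```

View pics/c1.png

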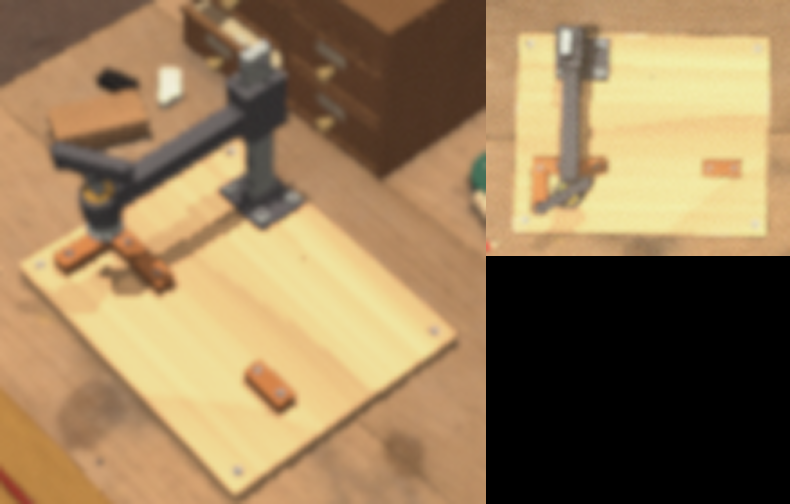

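The crop gives the handle centre at about (93,160) in the scene part and (564,196) in the top part. The fits put the board at (0.567, 0.150) with yaw −0.046, and the billet at (0.4755, −0.2155) with yaw −0.026. I'll turn the gripper and go above the billet.

Call:
move_arm(moves=[[[1, 0, 0, 0, 0, 0, -0.1043], [1, 0, 0, 0, 0, 0, -0.1043], [1, 0, 0, 0, 0, 0, -0.1043], [1, 0, 0, 0, 0, 0, -0.1043], [1, 0, 0, 0, 0, 0, -0.1043]]])

```text
clock: 0.7
position: [0.1446, -0.6079, 0.2311]
tool_rot: [-3.141, -0.0, 0.895]
force: [-0.3, -0.3, -0.5]
grip_width: 0.0857
finger_force: 0.0
```

Call:
move_arm(moves=[[[1, 0, 0, 0, 0, 0, -0.1043], [1, 0, 0, 0, 0, 0, -0.1043], [1, 0, 0, 0, 0, 0, -0.1043], [1, 0, 0, 0, 0, 0, -0.1043], [1, 0, 0, 0, 0, 0, -0.1043]]])

```text
clock: 1.2
position: [0.1446, -0.6079, 0.2311]
tool_rot: [3.142, -0.0, 1.55]
force: [0.5, 0.3, 0.3]
grip_width: 0.0853
finger_force: 0.0
```

Call:
move_arm(moves=[[[1, 0.194, 0.16, 0, 0, 0, 0], [1, 0.194, 0.16, 0, 0, 0, 0], [1, 0.194, 0.16, 0, 0, 0, 0], [1, 0.194, 0.16, 0, 0, 0, 0], [1, 0.194, 0.16, 0, 0, 0, 0]]])

```text
clock: 1.7
position: [0.3097, -0.4178, 0.2314]
tool_rot: [-3.142, 0.0, 1.544]
force: [1.1, -1.1, 0.5]
grip_width: 0.0854
finger_force: 0.0
```

```bash
cat >> h.py <<'E'
from scipy.spatial.transform import Rotation as Ro
def go(xyz,yaw):
    s=bot.observe();R=Ro.from_euler("xyz",s["tool_rot"]);T=Ro.from_euler("xyz",[np.pi,0,yaw])
    print("t",round(s["clock"],2),"pos",np.round(s["position"],4),"rot",np.round(s["tool_rot"],3),"w",round(float(s["grip_width"]),4),"ff",np.round(s["finger_force"],1),"F",np.round(s["force"],1),"q7",np.round(s["qpos"][6],2))
    print("shift",(R.inv().apply(np.array(xyz)-s["position"])).round(4),"turn",((R.inv()*T).as_rotvec()/2/np.pi).round(4))
E
python3 -c "
from h import *
go([.475,-.2275,.08],1.545)
print(tri((190.8,159.4),(204.4,226.25)))"
```

```text
t 1.7 pos [ 0.3097 -0.4178  0.2314] rot [-3.142  0.     1.544] w 0.0854 ff 0.0 F [ 1.1 -1.1  0.5] q7 0.61
shift [0.1947 0.1601 0.1513] turn [-0.      0.     -0.0001]
(array([0.49687939, 0.21915533, 0.17704802]), np.float64(0.0023423284030104543))
```

Call:
move_arm(moves=[[[1, 0.1947, 0.1601, 0.15, 0, 0, 0], [1, 0.1947, 0.1601, 0.15, 0, 0, 0], [1, 0.1947, 0.1601, 0.15, 0, 0, 0], [1, 0.1947, 0.1601, 0.15, 0, 0, 0], [1, 0.1947, 0.1601, 0.15, 0, 0, 0]]])

```text
clock: 2.2
position: [0.4505, -0.2558, 0.1025]
tool_rot: [3.141, 0.0, 1.544]
force: [0.5, -1.7, -0.1]
grip_width: 0.0855
finger_force: 0.0
```

```bash
python3 -c "
from h import *
go([.475,-.2275,.003],1.545)"
```

```text
t 2.2 pos [ 0.4505 -0.2558  0.1025] rot [3.141 0.    1.544] w 0.0855 ff 0.0 F [ 0.5 -1.7 -0.1] q7 0.06
shift [0.029  0.0237 0.0995] turn [ 0.      0.     -0.0002]
```

Call:
move_arm(moves=[[[1, 0.029, 0.0237, 0, 0, 0, 0], [1, 0.029, 0.0237, 0.04, 0, 0, 0], [1, 0.029, 0.0237, 0.08, 0, 0, 0], [1, 0.029, 0.0237, 0.0995, 0, 0, 0], [1, 0.029, 0.0237, 0.0995, 0, 0, 0]]])

```text
clock: 2.7
position: [0.4727, -0.2278, 0.0016]
tool_rot: [-3.138, -0.002, 1.545]
force: [-0.7, -0.8, 0.4]
grip_width: 0.0852
finger_force: 0.0
```

Call:
move_arm(moves=[[[0.3, 0, 0, 0, 0, 0, 0], [0.3, 0, 0, 0, 0, 0, 0], [0.3, 0, 0, 0, 0, 0, 0], [0.3, 0, 0, 0, 0, 0, 0], [0.3, 0, 0, 0, 0, 0, 0]]], force=40)

```text
clock: 3.2
position: [0.4747, -0.2292, 0.0053]
tool_rot: [3.14, 0.001, 1.544]
force: [-1.1, 0.1, 9.1]
grip_width: 0.0451
finger_force: 40.3
```

```bash
python3 -c "
from h import *
go([.475,-.2275,.083],1.525)"
```

```text
t 3.2 pos [ 0.4747 -0.2292  0.0053] rot [3.140e+00 1.000e-03 1.544e+00] w 0.0451 ff 40.3 F [-1.1  0.1  9.1] q7 -0.09
shift [ 0.0017  0.0004 -0.0777] turn [0.0003 0.0001 0.003 ]
```

Gripped: width is 45 mm and grip force 40 N. Lifting and carrying it to the right of the fences, offset towards the robot so the far finger clears them.

Call:
move_arm(moves=[[[0.3, 0, 0, -0.05, 0, 0, 0], [0.3, 0.04, -0.003, -0.07, 0, 0, 0.003], [0.3, 0.088, -0.006, -0.07, 0, 0, 0.003], [0.3, 0.136, -0.009, -0.07, 0, 0, 0.003], [0.3, 0.184, -0.0155, -0.07, 0, 0, 0.003]]])

```text
clock: 3.7
position: [0.4637, -0.043, 0.075]
tool_rot: [3.139, -0.0, 1.524]
force: [1.3, 1.1, -2.9]
grip_width: 0.0449
finger_force: 43.9
```

```bash
python3 -c "
from h import *
go([.4662,.0314,.04],1.525)"
```

```text
t 3.7 pos [ 0.4637 -0.043   0.075 ] rot [ 3.139 -0.     1.524] w 0.0449 ff 43.9 F [ 1.3  1.1 -2.9] q7 -0.43
shift [ 0.0744 -0.0011  0.035 ] turn [ 0.0003 -0.     -0.0001]
```

Call:
move_arm(moves=[[[0.3, 0.04, 0, 0.0, 0, 0, 0], [0.3, 0.0744, -0.0011, 0.01, 0, 0, 0], [0.3, 0.0744, -0.0011, 0.035, 0, 0, 0], [0.3, 0.0744, -0.0011, 0.0475, 0, 0, 0], [0.3, 0.0744, -0.0011, 0.0475, 0, 0, 0]]])

```text
clock: 4.2
position: [0.465, 0.0293, 0.0257]
tool_rot: [-3.14, 0.001, 1.525]
force: [-0.6, -1.3, -2.0]
grip_width: 0.0453
finger_force: 43.7
```

```bash
python3 - <<'E'
from h import *
go([.4703,.1213,.0265],1.525)
im=grab()
print(fit(im,[.4662,.0444,-.0456],.046,.228,.054),fit(im,[.4662,.0444,-.0456],.046,.228,.054,("scene",)))
a=cv2.resize(im["scene"][115:295,140:380,::-1],None,fx=3.3,fy=3.3,interpolation=cv2.INTER_CUBIC)
cv2.imwrite("pics/c2.png",a)
E
```

```text
t 4.2 pos [0.465  0.0293 0.0257] rot [-3.140e+00  1.000e-03  1.525e+00] w 0.0453 ff 43.7 F [-0.6 -1.3 -2. ] q7 -0.64
shift [ 0.0922  0.0011 -0.0009] turn [-0.0003  0.0001  0.    ]
(array([ 0.46702086,  0.04422257, -0.0456523 ]), np.float32(-177.68362)) (array([ 0.46608209,  0.04317549, -0.0314119 ]), np.float32(-96.4009))
```

View pics/c2.png

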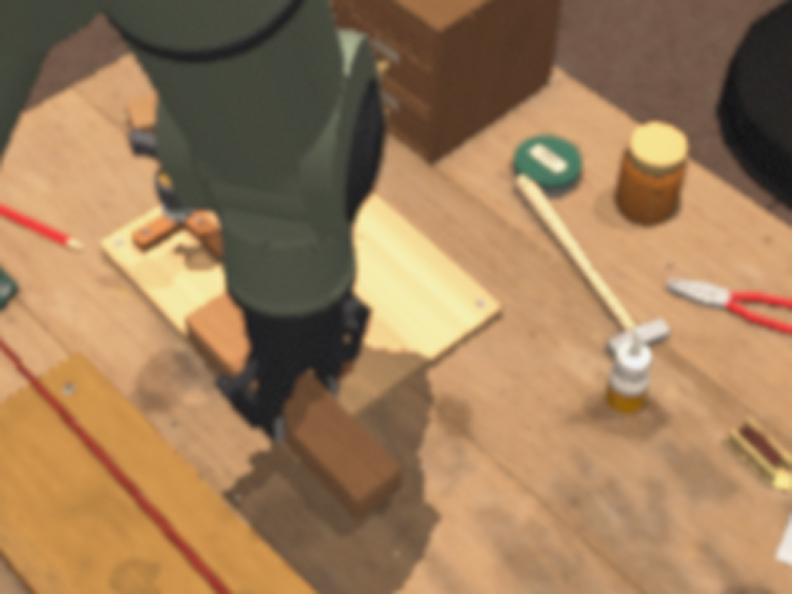

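The picture shows the billet flat in the gripper, its left end over the board at (225,330), clear of the right fence. Sliding it in.

Call:
move_arm(moves=[[[0.3, 0.03, 0.001, 0, 0, 0, 0], [0.3, 0.06, 0.001, 0, 0, 0, 0], [0.3, 0.0922, 0.001, 0, 0, 0, 0], [0.3, 0.0922, 0.012, 0, 0, 0, 0], [0.3, 0.0922, 0.022, 0, 0, 0, 0]]])

```text
clock: 4.8
position: [0.4929, 0.1211, 0.0274]
tool_rot: [3.14, -0.0, 1.526]
force: [-0.2, -0.9, -3.1]
grip_width: 0.0453
finger_force: 43.9
```

```bash
python3 -c "
from h import *
go([.4958,.1312,.0235],1.525)"
```

```text
t 4.8 pos [0.4929 0.1211 0.0274] rot [ 3.14  -0.     1.526] w 0.0453 ff 43.9 F [-0.2 -0.9 -3.1] q7 -0.76
shift [0.0103 0.0024 0.0039] turn [ 0.0002 -0.      0.0002]
```

Call:
move_arm(moves=[[[0.3, 0, 0, 0.003, 0, 0, 0], [0.3, 0, 0, 0.004, 0, 0, 0], [0.3, 0, 0.003, 0.004, 0, 0, 0], [0.3, 0, 0.005, 0.004, 0, 0, 0], [0.3, 0, 0.005, 0.004, 0, 0, 0]]])

```text
clock: 5.3
position: [0.494, 0.1196, 0.0233]
tool_rot: [-3.137, 0.002, 1.525]
force: [-27.5, 0.0, 41.7]
grip_width: 0.0456
finger_force: 49.5
```

Call:
move_arm(moves=[[[0.3, 0.005, 0, 0, 0, 0, 0], [0.3, 0.009, 0, 0, 0, 0, 0], [0.3, 0.012, 0, 0, 0, 0, 0], [0.3, 0.013, 0, 0, 0, 0, 0], [0.3, 0.013, 0, 0, 0, 0, 0]]])

```text
clock: 5.8
position: [0.4945, 0.1257, 0.0228]
tool_rot: [-3.136, 0.011, 1.521]
force: [-20.2, -37.9, 45.7]
grip_width: 0.0457
finger_force: 50.7
```

```bash
python3 -c "
from h import *
go([.4958,.1312,.0235],1.525)"
```

```text
t 5.8 pos [0.4945 0.1257 0.0228] rot [-3.136  0.011  1.521] w 0.0457 ff 50.7 F [-20.2 -37.9  45.7] q7 -0.78
shift [ 0.0055  0.001  -0.0007] turn [-0.001   0.0018 -0.0007]
```

Call:
move_arm(moves=[[[0.3, 0, -0.001, -0.002, 0, 0, 0], [0.3, 0, -0.002, -0.003, 0, 0, 0], [0.3, 0, -0.002, -0.003, 0, 0, 0], [0.3, 0, -0.002, -0.003, 0, 0, 0], [0.3, 0, -0.002, -0.003, 0, 0, 0]]])

```text
clock: 6.3
position: [0.4945, 0.1308, 0.0251]
tool_rot: [-3.14, 0.003, 1.523]
force: [-2.3, -8.9, -3.3]
grip_width: 0.0455
finger_force: 44.6
```

Call:
move_arm(moves=[[[0.3, 0.001, 0, 0, 0, 0, 0], [0.3, 0.002, 0, 0, 0, 0, 0], [0.3, 0.002, 0, 0, 0, 0, 0]]])

```text
clock: 6.6
position: [0.4944, 0.1308, 0.025]
tool_rot: [-3.139, 0.006, 1.521]
force: [-2.3, -19.0, -0.6]
grip_width: 0.0454
finger_force: 45.1
```

```bash
python3 - <<'E'
from h import *
go([.4958,.1312,.0235],1.525)
im=grab()
c=np.zeros((600,800,3),np.uint8)
a=cv2.resize(im["scene"][130:270,165:325,::-1],None,fx=3.1,fy=3.1,interpolation=cv2.INTER_CUBIC)
b=cv2.resize(im["top"][165:245,180:275,::-1],None,fx=3.1,fy=3.1,interpolation=cv2.INTER_CUBIC)
c[:a.shape[0],:a.shape[1]]=a;c[:b.shape[0],500:500+b.shape[1]]=b
cv2.imwrite("pics/c3.png",c)
E
```

```text
t 6.6 pos [0.4944 0.1308 0.025 ] rot [-3.139  0.006  1.521] w 0.0454 ff 45.1 F [ -2.3 -19.   -0.6] q7 -0.78
shift [0.0005 0.0014 0.0015] turn [-0.0005  0.0009 -0.0006]
```

View pics/c3.png

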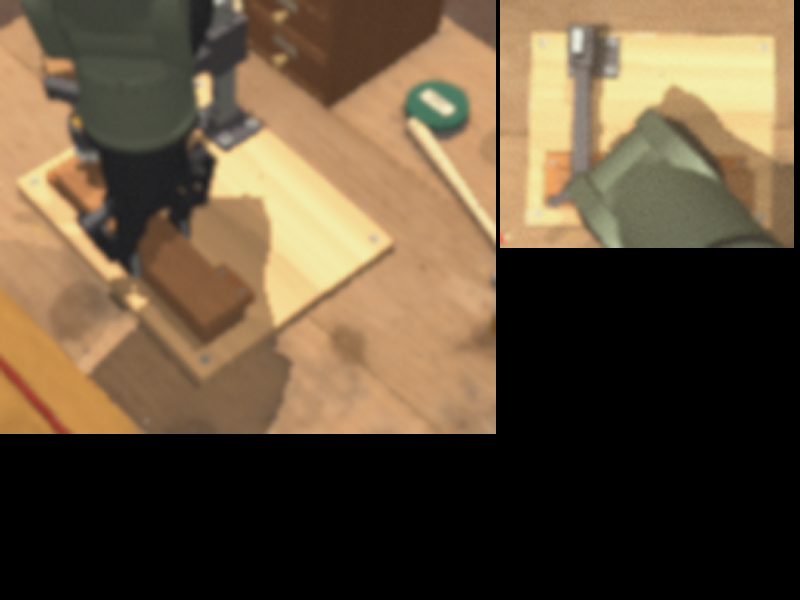

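The billet is home against the end stop (force −19 N). Pressing it once more onto the fences, then releasing.

Call:
move_arm(moves=[[[0.3, 0, 0.002, 0.001, 0, 0, 0], [0.3, 0, 0.003, 0.001, 0, 0, 0], [0.3, 0, 0.003, 0.001, 0, 0, 0]]])

```text
clock: 7.0
position: [0.4947, 0.1306, 0.0237]
tool_rot: [-3.134, 0.007, 1.523]
force: [-19.8, -18.8, 12.9]
grip_width: 0.0451
finger_force: 46.5
```

Call:
move_arm(moves=[[[0.75, 0, -0.002, 0, 0, 0, 0], [0.9, 0, -0.003, 0, 0, 0, 0], [0.9, 0, -0.003, 0, 0, 0, 0], [0.9, 0, -0.003, 0, 0, 0, 0]]])

```text
clock: 7.4
position: [0.4958, 0.1358, 0.0246]
tool_rot: [3.141, -0.0, 1.525]
force: [0.3, 0.3, -0.2]
grip_width: 0.0766
finger_force: 0.0
```

```bash
python3 -c "
from h import *
go([.4958,.1312,.20],1.525)"
```

```text
t 7.4 pos [0.4958 0.1358 0.0246] rot [ 3.141 -0.     1.525] w 0.0766 ff 0.0 F [ 0.3  0.3 -0.2] q7 -0.78
shift [-0.0046  0.0003 -0.1754] turn [ 0.0001 -0.      0.    ]
```

Call:
move_arm(moves=[[[0.9, -0.006, 0, -0.045, 0, 0, 0], [0.9, -0.015, 0, -0.09, 0, 0, 0], [0.9, -0.04, 0, -0.135, 0, 0, 0], [0.9, -0.05, 0, -0.18, 0, 0, 0], [1, -0.06, 0, -0.225, 0, 0, -0.02]]])

```text
clock: 7.9
position: [0.4925, 0.0752, 0.2517]
tool_rot: [3.141, 0.0, 1.651]
force: [1.1, -0.0, -0.4]
grip_width: 0.085
finger_force: 0.0
```

Call:
move_arm(moves=[[[1, -0.03, 0, 0, 0, 0, -0.115], [1, -0.06, 0, 0, 0, 0, -0.115], [1, -0.09, 0, 0, 0, 0, -0.115], [1, -0.12, 0, 0, 0, 0, -0.115], [1, -0.15, 0, 0, 0, 0, -0.115]]])

```text
clock: 8.4
position: [0.5049, -0.0748, 0.2496]
tool_rot: [3.141, 0.0, 2.38]
force: [0.5, 1.0, -0.6]
grip_width: 0.0854
finger_force: 0.0
```

```bash
python3 - <<'E'
from h import *
def B(x,y,z): c,s=np.cos(-.0456),np.sin(-.0456);return np.array([.5667+c*x-s*y,.150+s*x+c*y,z])
for z in(.11,.12,.13,.14,.15):print(z,((proj("scene",[B(.021,.07,z),B(-.07,.07,z)])-[165,115])*3.6).round(0).tolist(),((proj("top",[B(.021,.07,z)])-[180,165])*3.2+[486,0]).round(0).tolist())
go(B(.021,.07,.3),3.096)
im=grab()
b=cv2.resize(im["scene"][100:240,150:350,::-1],None,fx=4,fy=4,interpolation=cv2.INTER_CUBIC)
cv2.imwrite("pics/c4.png",b)
print(fit(im,[.496,.144,-.0456],.046,.228,.051))
E
```

```text
0.11 [[195.0, 160.0], [101.0, 215.0]] [[571.0, 107.0]]
0.12 [[194.0, 152.0], [100.0, 207.0]] [[570.0, 107.0]]
0.13 [[193.0, 143.0], [98.0, 198.0]] [[569.0, 106.0]]
0.14 [[192.0, 134.0], [97.0, 189.0]] [[568.0, 105.0]]
0.15 [[192.0, 125.0], [95.0, 180.0]] [[567.0, 105.0]]
t 8.4 pos [ 0.5049 -0.0748  0.2496] rot [3.141 0.    2.38 ] w 0.0854 ff 0.0 F [ 0.5  1.  -0.6] q7 0.62
shift [ 0.1406  0.272  -0.0504] turn [ 0.00e+00  1.00e-04 -1.14e-01]
(array([ 0.49613973,  0.14475127, -0.02800352]), np.float32(-261.60547))
```

View pics/c4.png

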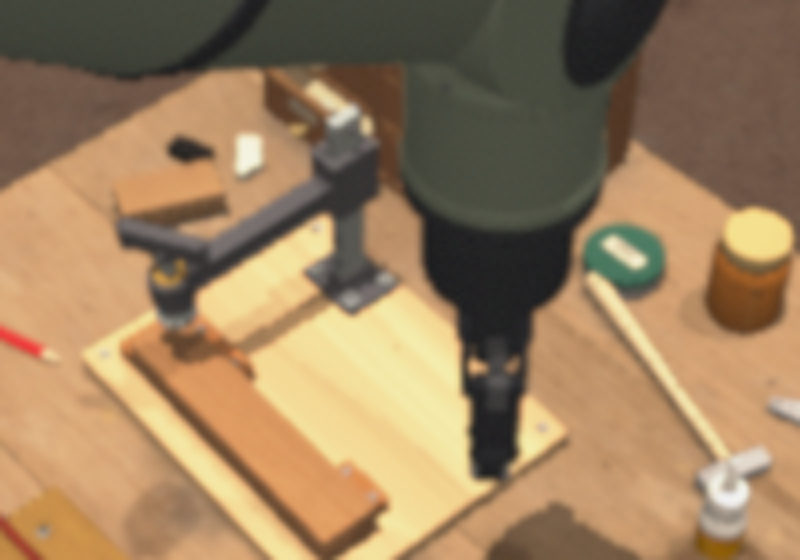

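The picture shows the billet flat against the fences, its left end under the pad (pad at (178,318)), and the arm still up on the bar. Moving over the beam.

Call:
move_arm(moves=[[[1, 0.14, 0.272, 0, 0, 0, -0.114], [1, 0.14, 0.272, 0, 0, 0, -0.114], [1, 0.14, 0.272, 0, 0, 0, -0.114], [1, 0.14, 0.272, 0, 0, 0, -0.114], [1, 0.14, 0.272, 0, 0, 0, -0.114]]])

```text
clock: 9.0
position: [0.5771, 0.1683, 0.2496]
tool_rot: [3.141, 0.0, 3.095]
force: [1.4, 0.0, -0.1]
grip_width: 0.0856
finger_force: 0.0
```

```bash
python3 -c "
from h import *
go([.589,.219,.105],3.096)"
```

```text
t 9.0 pos [0.5771 0.1683 0.2496] rot [3.141 0.    3.095] w 0.0856 ff 0.0 F [ 1.4  0.  -0.1] q7 0.8
shift [-0.0095  0.0512  0.1446] turn [ 0.      0.0001 -0.0002]
```

Call:
move_arm(moves=[[[1, -0.0095, 0.0512, 0, 0, 0, 0], [1, -0.0095, 0.0512, 0.03, 0, 0, 0], [1, -0.0095, 0.0512, 0.075, 0, 0, 0], [1, -0.0095, 0.0512, 0.115, 0, 0, 0], [1, -0.0095, 0.0512, 0.1446, 0, 0, 0]]])

```text
clock: 9.5
position: [0.588, 0.2169, 0.1024]
tool_rot: [-3.141, -0.002, 3.089]
force: [1.2, 0.2, 0.3]
grip_width: 0.0856
finger_force: 0.0
```

Call:
move_arm(moves=[[[0.5, 0, 0, 0, 0, 0, 0], [0.1, 0, 0, 0, 0, 0, 0], [0.1, 0, 0, 0, 0, 0, 0], [0.1, 0, 0, 0, 0, 0, 0], [0.1, 0, 0, 0, 0, 0, 0]]], force=30)

```text
clock: 10.0
position: [0.5897, 0.2172, 0.1061]
tool_rot: [3.14, 0.002, 3.09]
force: [5.4, 9.1, -1.6]
grip_width: 0.0175
finger_force: 29.2
```

```bash
python3 -c "
from h import *
go([.589,.219,.105],3.096)"
```

```text
t 10.0 pos [0.5897 0.2172 0.1061] rot [3.14e+00 2.00e-03 3.09e+00] w 0.0175 ff 29.2 F [ 5.4  9.1 -1.6] q7 0.63
shift [0.0007 0.0018 0.0011] turn [ 0.0002  0.0003 -0.0009]
```

Gripped the beam (17.5 mm). Carrying it down while watching the force.

Call:
move_arm(moves=[[[0.1, 0, 0.0015, 0, 0, 0, 0], [0.1, 0, 0.0015, 0.003, 0, 0, 0], [0.1, 0, 0.0015, 0.006, 0, 0, 0], [0.1, 0, 0.0015, 0.009, 0, 0, 0], [0.1, 0, 0.0015, 0.012, 0, 0, 0]]])

```text
clock: 10.5
position: [0.5896, 0.2179, 0.0927]
tool_rot: [3.141, 0.001, 3.09]
force: [5.5, -0.3, 2.8]
grip_width: 0.0176
finger_force: 29.6
```

```bash
python3 -c "
from h import *
go([.589,.219,.09],3.096)
s=bot.observe();print(s['moment'])
im=grab();cv2.imwrite('pics/c5.png',cv2.resize(im['scene'][110:240,140:300,::-1],None,fx=4.5,fy=4.5,interpolation=cv2.INTER_CUBIC))"
```

```text
t 10.5 pos [0.5896 0.2179 0.0927] rot [3.141e+00 1.000e-03 3.090e+00] w 0.0176 ff 29.6 F [ 5.5 -0.3  2.8] q7 0.62
shift [0.0007 0.0011 0.0027] turn [ 0.      0.0001 -0.001 ]
[-0.04825025 -1.15141395  0.01335064]
```

View pics/c5.png

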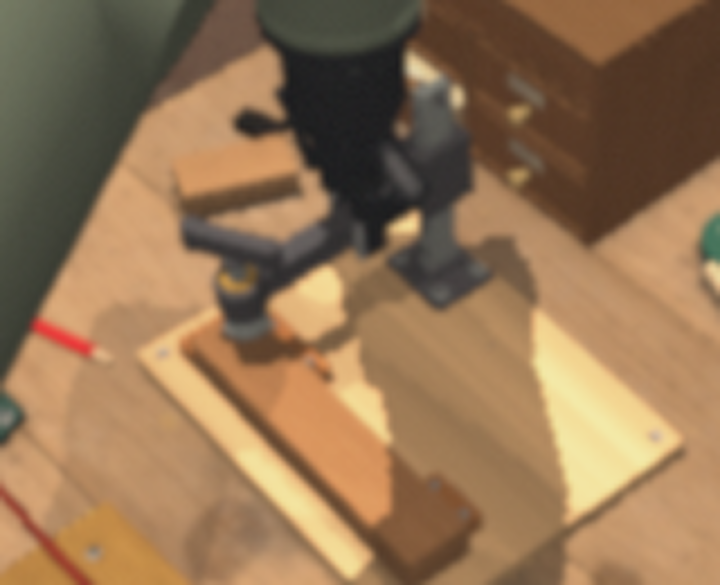

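The pad, at (247,335), is close to the billet's top but still clear of it. Continuing down.

Call:
move_arm(moves=[[[0.1, 0, 0, 0.0015, 0, 0, 0], [0.1, 0, 0, 0.003, 0, 0, 0], [0.1, 0, 0, 0.0045, 0, 0, 0], [0.1, 0, 0, 0.006, 0, 0, 0], [0.1, 0, 0, 0.006, 0, 0, 0]]])

```text
clock: 11.1
position: [0.5896, 0.2179, 0.0866]
tool_rot: [3.141, 0.001, 3.09]
force: [6.1, 0.1, 0.3]
grip_width: 0.0174
finger_force: 29.5
```

Call:
move_arm(moves=[[[0.1, 0, 0, 0.0015, 0, 0, 0], [0.1, 0, 0, 0.003, 0, 0, 0], [0.1, 0, 0, 0.0045, 0, 0, 0], [0.1, 0, 0, 0.006, 0, 0, 0], [0.1, 0, 0, 0.006, 0, 0, 0]]])

```text
clock: 11.6
position: [0.5896, 0.2179, 0.0806]
tool_rot: [3.141, 0.001, 3.09]
force: [6.5, 0.2, 0.6]
grip_width: 0.0173
finger_force: 29.5
```

```bash
python3 -c "
from h import *
go([.589,.219,.08],3.096)
print(bot.observe()['moment'])"
```

```text
t 11.6 pos [0.5896 0.2179 0.0806] rot [3.141e+00 1.000e-03 3.090e+00] w 0.0173 ff 29.5 F [6.5 0.2 0.6] q7 0.61
shift [0.0007 0.0011 0.0006] turn [ 0.      0.0001 -0.001 ]
[ 3.53320596e-02 -1.43747071e+00 -1.38755749e-03]
```

Call:
move_arm(moves=[[[0.1, 0, 0, 0.0015, 0, 0, 0], [0.1, 0, 0, 0.003, 0, 0, 0], [0.1, 0, 0, 0.0045, 0, 0, 0], [0.1, 0, 0, 0.006, 0, 0, 0], [0.1, 0, 0, 0.006, 0, 0, 0]]])

```text
clock: 12.1
position: [0.5896, 0.2179, 0.0746]
tool_rot: [3.141, 0.001, 3.09]
force: [6.2, 0.1, 0.1]
grip_width: 0.0175
finger_force: 29.5
```

```bash
python3 -c "
from h import *
go([.589,.219,.08],3.096)
print(bot.observe()['moment'])
im=grab();cv2.imwrite('pics/c6.png',cv2.resize(im['scene'][140:215,170:270,::-1],None,fx=7,fy=7,interpolation=cv2.INTER_CUBIC))"
```

```text
t 12.1 pos [0.5896 0.2179 0.0746] rot [3.141e+00 1.000e-03 3.090e+00] w 0.0175 ff 29.5 F [6.2 0.1 0.1] q7 0.61
shift [ 0.0007  0.0011 -0.0054] turn [ 0.      0.0001 -0.001 ]
[ 0.05976772 -1.39501687  0.00322597]
```

View pics/c6.png

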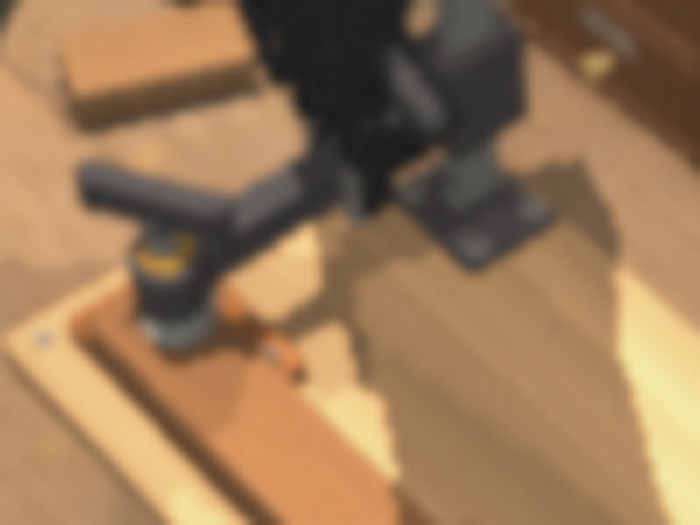

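The pad, at (180,340), is just above the billet. Continuing.

Call:
move_arm(moves=[[[0.1, 0, 0, 0.0015, 0, 0, 0], [0.1, 0, 0, 0.003, 0, 0, 0], [0.1, 0, 0, 0.0045, 0, 0, 0], [0.1, 0, 0, 0.0045, 0, 0, 0]]])

```text
clock: 12.6
position: [0.5896, 0.2179, 0.0701]
tool_rot: [3.141, 0.001, 3.09]
force: [6.2, 0.0, 0.5]
grip_width: 0.0178
finger_force: 29.5
```

Call:
move_arm(moves=[[[0.1, 0, 0, 0.001, 0, 0, 0], [0.1, 0, 0, 0.002, 0, 0, 0], [0.1, 0, 0, 0.003, 0, 0, 0], [0.1, 0, 0, 0.003, 0, 0, 0]]])

```text
clock: 13.0
position: [0.5896, 0.2179, 0.0672]
tool_rot: [3.141, 0.001, 3.09]
force: [6.3, -0.3, -0.1]
grip_width: 0.0178
finger_force: 29.6
```

```bash
python3 -c "
from h import *
go([.589,.219,.08],3.096)
print(bot.observe()['moment'])"
```

```text
t 13.0 pos [0.5896 0.2179 0.0672] rot [3.141e+00 1.000e-03 3.090e+00] w 0.0178 ff 29.6 F [ 6.3 -0.3 -0.1] q7 0.6
shift [ 0.0006  0.0011 -0.0128] turn [ 0.      0.0001 -0.001 ]
[ 0.03886007 -1.37926039  0.08153427]
```

Call:
move_arm(moves=[[[0.1, 0, 0, 0.001, 0, 0, 0], [0.1, 0, 0, 0.002, 0, 0, 0], [0.1, 0, 0, 0.003, 0, 0, 0], [0.1, 0, 0, 0.004, 0, 0, 0], [0.1, 0, 0, 0.004, 0, 0, 0]]])

```text
clock: 13.5
position: [0.5896, 0.2179, 0.0631]
tool_rot: [3.141, 0.001, 3.09]
force: [7.0, -0.2, -1.4]
grip_width: 0.0175
finger_force: 29.3
```

Call:
move_arm(moves=[[[0.1, 0, 0, 0.001, 0, 0, 0], [0.1, 0, 0, 0.002, 0, 0, 0], [0.1, 0, 0, 0.003, 0, 0, 0], [0.1, 0, 0, 0.003, 0, 0, 0]]])

```text
clock: 13.9
position: [0.5887, 0.2181, 0.06]
tool_rot: [-3.142, -0.001, 3.09]
force: [1.5, 1.1, 0.5]
grip_width: 0.0173
finger_force: 29.3
```

```bash
python3 -c "
from h import *
go([.589,.219,.08],3.096)
print(bot.observe()['moment'])"
```

```text
t 13.9 pos [0.5887 0.2181 0.06  ] rot [-3.142e+00 -1.000e-03  3.090e+00] w 0.0173 ff 29.3 F [1.5 1.1 0.5] q7 0.6
shift [-0.0002  0.0009 -0.02  ] turn [-0.     -0.0001 -0.0009]
[ 0.24028601 -0.01400638  0.09679789]
```

The moment dropped from −1.38 to about 0, so the pad has touched. Carrying on to the bind.

Call:
move_arm(moves=[[[0.1, 0, 0, 0.001, 0, 0, 0], [0.1, 0, 0, 0.002, 0, 0, 0], [0.1, 0, 0, 0.003, 0, 0, 0], [0.1, 0, 0, 0.003, 0, 0, 0]]])

```text
clock: 14.3
position: [0.5892, 0.2181, 0.0574]
tool_rot: [3.141, 0.0, 3.09]
force: [3.1, 1.5, 4.6]
grip_width: 0.0175
finger_force: 29.9
```

Call:
move_arm(moves=[[[0.1, 0, 0, 0.001, 0, 0, 0], [0.1, 0, 0, 0.002, 0, 0, 0], [0.1, 0, 0, 0.002, 0, 0, 0]]])

```text
clock: 14.6
position: [0.5893, 0.2181, 0.056]
tool_rot: [3.142, 0.001, 3.09]
force: [-0.2, -1.9, 15.2]
grip_width: 0.0174
finger_force: 31.4
```

```bash
python3 -c "
from h import *
go([.589,.219,.08],3.096)
print(bot.observe()['moment'])"
```

```text
t 14.6 pos [0.5893 0.2181 0.056 ] rot [3.142e+00 1.000e-03 3.090e+00] w 0.0174 ff 31.4 F [-0.2 -1.9 15.2] q7 0.59
shift [ 0.0003  0.0008 -0.024 ] turn [ 0.      0.0001 -0.0009]
[-0.12796937  0.51508628  0.11547995]
```

Call:
move_arm(moves=[[[0.1, 0, 0, 0.0007, 0, 0, 0], [0.1, 0, 0, 0.0014, 0, 0, 0], [0.1, 0, 0, 0.0014, 0, 0, 0], [0.1, 0, 0, 0.0014, 0, 0, 0]]])

```text
clock: 15.0
position: [0.5894, 0.2183, 0.0555]
tool_rot: [-3.142, 0.001, 3.09]
force: [-6.5, -3.8, 28.5]
grip_width: 0.0175
finger_force: 33.7
```

It's bound: 28 N for only 0.5 mm more. Releasing, rising and looking again.

Call:
move_arm(moves=[[[0.6, 0, 0, -0.002, 0, 0, 0], [0.9, 0, 0, -0.003, 0, 0, 0], [1, 0, 0, -0.003, 0, 0, 0], [1, 0, 0, -0.04, 0, 0, 0], [1, 0, 0, -0.085, 0, 0, 0]]])

```text
clock: 15.5
position: [0.5879, 0.2176, 0.1381]
tool_rot: [-3.14, -0.004, 3.09]
force: [0.7, 0.1, 0.6]
grip_width: 0.0854
finger_force: 0.0
```

Call:
move_arm(moves=[[[1, 0, 0, -0.05, 0, 0, 0], [1, 0, 0, -0.1, 0, 0, 0.02], [1, 0, -0.04, -0.1, 0, 0, 0.045], [1, 0, -0.09, -0.1, 0, 0, 0.068], [1, 0, -0.14, -0.1, 0, 0, 0.09]]])

```text
clock: 16.0
position: [0.5814, 0.0767, 0.2389]
tool_rot: [-3.141, 0.0, 2.519]
force: [0.8, -1.0, -0.4]
grip_width: 0.0854
finger_force: 0.0
```

Call:
move_arm(moves=[[[1, 0, -0.05, 0, 0, 0, 0], [1, 0, -0.1, 0, 0, 0, 0]]])

```text
clock: 16.2
position: [0.5228, -0.0051, 0.2384]
tool_rot: [-3.141, -0.001, 2.523]
force: [1.2, -1.0, 0.5]
grip_width: 0.0856
finger_force: 0.0
```

```bash
python3 - <<'E'
from h import *
go([.4988,.2228,.2],2.085)
im=grab()
a=cv2.resize(im["scene"][130:220,160:270,::-1],None,fx=4.3,fy=4.3,interpolation=cv2.INTER_CUBIC)
b=cv2.resize(im["top"][165:245,185:245,::-1],None,fx=5,fy=5,interpolation=cv2.INTER_CUBIC)
c=np.zeros((400,475+300,3),np.uint8);c[:a.shape[0],:a.shape[1]]=a;c[:b.shape[0],475:475+b.shape[1]]=b
cv2.imwrite("pics/c7.png",c)
E
```

```text
t 16.2 pos [ 0.5228 -0.0051  0.2384] rot [-3.141e+00 -1.000e-03  2.523e+00] w 0.0856 ff 0.0 F [ 1.2 -1.   0.5] q7 0.59
shift [0.1516 0.1718 0.0384] turn [-0.0001 -0.0001  0.0698]
```

View pics/c7.png

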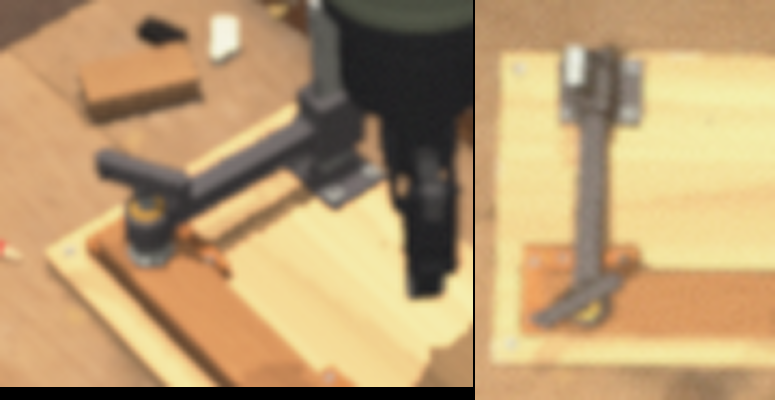

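The picture shows the pad down on the billet, the arm low on the bar and still holding, and the handle from (100,160) to (188,185) in the scene part and (538,320) to (620,282) in the top part.

```bash
python3 - <<'E'
from h import *
im=grab()
A,B=tri((183.3,166.7),(197.6,229)),tri((203.3,172.6),(214,221.4));print(A,B)
for n,u,v in(("top",(197.6,229),(214,221.4)),("scene",(183.3,166.7),(203.3,172.6))):
    a,b=onz(n,u,.13),onz(n,v,.13);d=b-a;print(n,(a+b)/2,np.linalg.norm(d),np.arctan2(d[1],d[0])%np.pi)
for a0 in(1.9,2.1,2.3):
  for z in(.125,.132):
    print(a0,z,fit(im,[.4988,.2228,a0],.06,.012,z))
E
```

```text
(array([0.4876078 , 0.24772203, 0.13253562]), np.float64(0.0010715362883874707)) (array([0.51234817, 0.19152355, 0.13549972]), np.float64(0.00260977481068892))
top [0.49924609 0.22059322 0.13      ] 0.06060145945230365 1.9816092463343646
scene [0.50265225 0.22218183 0.13      ] 0.06084616589937015 2.0285975528897806
1.9 0.125 (array([0.522045  , 0.21765245, 2.2826855 ]), np.float32(-259.95923))
1.9 0.132 (array([0.51879294, 0.21305549, 2.19854726]), np.float32(-254.98604))
2.1 0.125 (array([0.52184628, 0.21798621, 2.28372228]), np.float32(-259.7971))
2.1 0.132 (array([0.51873017, 0.21296598, 2.18881377]), np.float32(-255.10783))
2.3 0.125 (array([0.50854142, 0.20581444, 2.90699927]), np.float32(-257.89447))
2.3 0.132 (array([0.50415249, 0.22315559, 2.27117475]), np.float32(-261.82855))
```

Call:
move_arm(moves=[[[0.6, 0.152, 0.169, 0.03, 0, 0, 0.083], [0.6, 0.152, 0.169, 0.03, 0, 0, 0.083], [0.6, 0.152, 0.169, 0.03, 0, 0, 0.083], [0.6, 0.152, 0.169, 0.03, 0, 0, 0.083], [0.6, 0.152, 0.169, 0.03, 0, 0, 0.083]]])

```text
clock: 16.9
position: [0.4973, 0.2256, 0.2086]
tool_rot: [3.141, -0.0, 2.0]
force: [1.9, -0.1, -0.0]
grip_width: 0.0511
finger_force: 0.0
```

```bash
python3 -c "
from h import *
go([.499,.2205,.107],2.0)"
```

```text
t 16.9 pos [0.4973 0.2256 0.2086] rot [ 3.141 -0.     2.   ] w 0.0511 ff 0.0 F [ 1.9 -0.1 -0. ] q7 -0.36
shift [-0.0054 -0.0006  0.1016] turn [ 0.     -0.     -0.0001]
```

Call:
move_arm(moves=[[[0.6, -0.005, 0, 0.04, 0, 0, 0], [0.6, -0.005, 0, 0.07, 0, 0, 0], [0.6, -0.005, 0, 0.09, 0, 0, 0], [0.6, -0.005, 0, 0.1016, 0, 0, 0], [0.6, -0.005, 0, 0.1016, 0, 0, 0]]])

```text
clock: 17.4
position: [0.4993, 0.2186, 0.1061]
tool_rot: [-3.14, -0.001, 2.004]
force: [0.1, -0.6, 0.4]
grip_width: 0.0512
finger_force: 0.0
```

Call:
move_arm(moves=[[[0.3, 0, 0, 0, 0, 0, 0], [0.05, 0, 0, 0, 0, 0, 0], [0.05, 0, 0, 0, 0, 0, 0], [0.05, 0, 0, 0, 0, 0, 0]]], force=30)

```text
clock: 17.8
position: [0.5011, 0.2182, 0.1085]
tool_rot: [3.139, 0.0, 2.003]
force: [4.0, 0.9, 7.1]
grip_width: 0.0112
finger_force: 36.1
```

```bash
python3 -c "
from h import *
go([.499,.2205,.107],2.0);print(bot.observe()['moment'])"
```

```text
t 17.8 pos [0.5011 0.2182 0.1085] rot [3.139 0.    2.003] w 0.0112 ff 36.1 F [4.  0.9 7.1] q7 -0.43
shift [ 0.003  -0.0009  0.0015] turn [0.0004 0.     0.0004]
[ 0.06051833 -0.53138218  0.05744141]
```

Gripped the handle about 3–4 mm off the axis along its length. I'll recentre before turning.

Call:
move_arm(moves=[[[0.3, 0, 0, -0.001, 0, 0, 0], [0.3, 0.0035, 0, -0.002, 0, 0, 0], [0.3, 0.0035, 0, -0.002, 0, 0, 0], [0.05, 0.0035, 0, -0.002, 0, 0, 0], [0.05, 0.0035, 0, -0.002, 0, 0, 0]]])

```text
clock: 18.3
position: [0.4992, 0.2212, 0.1096]
tool_rot: [3.14, 0.0, 2.003]
force: [4.3, 0.2, 2.1]
grip_width: 0.0115
finger_force: 33.9
```

Call:
move_arm(moves=[[[0.05, 0, 0, 0, 0, 0, 0], [0.05, 0, 0, 0, 0, 0, 0.015], [0.05, 0, 0, 0, 0, 0, 0.03], [0.05, 0, 0, 0, 0, 0, 0.045], [0.05, 0, 0, 0, 0, 0, 0.06]]])

```text
clock: 18.8
position: [0.4991, 0.2212, 0.1096]
tool_rot: [3.141, -0.001, 1.622]
force: [6.1, 0.7, 1.3]
grip_width: 0.0115
finger_force: 34.3
```

```bash
python3 -c "
from h import *
go([.4998,.2218,.1105],2.0);print(bot.observe()['moment'])"
```

```text
t 18.8 pos [0.4991 0.2212 0.1096] rot [ 3.141e+00 -1.000e-03  1.622e+00] w 0.0115 ff 34.3 F [6.1 0.7 1.3] q7 -0.75
shift [ 0.0005  0.0008 -0.0009] turn [ 0.0002 -0.     -0.0601]
[ 0.0761232  -0.63621044  0.07607714]
```

Call:
move_arm(moves=[[[0.05, 0, 0, 0, 0, 0, 0.02], [0.05, 0, 0, 0, 0, 0, 0.04], [0.05, 0, 0, 0, 0, 0, 0.06], [0.05, 0, 0, 0, 0, 0, 0.08], [0.05, 0, 0, 0, 0, 0, 0.1]]])

```text
clock: 19.3
position: [0.4991, 0.2213, 0.1096]
tool_rot: [3.141, -0.001, 0.993]
force: [6.5, 1.3, -0.7]
grip_width: 0.0114
finger_force: 34.4
```

Call:
move_arm(moves=[[[0.05, 0, 0, 0, 0, 0, 0.02], [0.05, 0, 0, 0, 0, 0, 0.04], [0.05, 0, 0, 0, 0, 0, 0.06], [0.05, 0, 0, 0, 0, 0, 0.08], [0.05, 0, 0, 0, 0, 0, 0.1]]])

```text
clock: 19.8
position: [0.4993, 0.2214, 0.1096]
tool_rot: [-3.141, -0.002, 0.364]
force: [7.3, 1.1, -1.5]
grip_width: 0.0116
finger_force: 33.2
```

Call:
move_arm(moves=[[[0.05, 0, 0, 0, 0, 0, 0.02], [0.05, 0, 0, 0, 0, 0, 0.04], [0.05, 0, 0, 0, 0, 0, 0.05], [0.05, 0, 0, 0, 0, 0, 0.05]]])

```text
clock: 20.2
position: [0.4993, 0.2214, 0.1096]
tool_rot: [-3.141, -0.002, 0.053]
force: [7.0, 1.3, -0.4]
grip_width: 0.0113
finger_force: 32.9
```

```bash
python3 -c "
from h import *
go([.4998,.2218,.1105],2.0);print(bot.observe()['moment'])"
```

```text
t 20.2 pos [0.4993 0.2214 0.1096] rot [-3.141e+00 -2.000e-03  5.300e-02] w 0.0113 ff 32.9 F [ 7.   1.3 -0.4] q7 -2.0
shift [ 0.0006 -0.0004 -0.0009] turn [ 2.000e-04 -2.000e-04 -3.099e-01]
[ 0.22796148 -1.08297069 -0.0184553 ]
```

Call:
move_arm(moves=[[[0.05, 0, 0, 0, 0, 0, 0.02], [0.05, 0, 0, 0, 0, 0, 0.04], [0.05, 0, 0, 0, 0, 0, 0.06], [0.05, 0, 0, 0, 0, 0, 0.06]]])

```text
clock: 20.6
position: [0.4992, 0.2213, 0.1095]
tool_rot: [-3.141, -0.001, -0.327]
force: [8.2, -0.1, -0.5]
grip_width: 0.0113
finger_force: 33.0
```

Call:
move_arm(moves=[[[0.6, 0, 0, 0, 0, 0, 0], [0.6, 0, 0, 0, 0, 0, 0], [0.6, 0, 0, 0, 0, 0, 0], [0.6, 0, 0, -0.03, 0, 0, 0], [0.6, 0, 0, -0.055, 0, 0, 0]]])

```text
clock: 21.1
position: [0.4982, 0.2208, 0.1649]
tool_rot: [3.141, 0.001, -0.322]
force: [1.5, 0.5, -0.3]
grip_width: 0.0511
finger_force: 0.0
```

Call:
move_arm(moves=[[[0.6, 0, 0, 0, 0, 0, -0.115], [0.6, 0, 0, 0, 0, 0, -0.115], [0.6, 0, 0, 0, 0, 0, -0.115], [0.6, 0, 0, 0, 0, 0, -0.115], [0.6, 0, 0, 0, 0, 0, -0.115]]])

```text
clock: 21.6
position: [0.4984, 0.2209, 0.1643]
tool_rot: [-3.141, 0.0, 0.407]
force: [0.4, -0.7, -0.6]
grip_width: 0.0509
finger_force: 0.0
```

Call:
move_arm(moves=[[[0.6, 0, 0, 0, 0, 0, -0.115], [0.6, 0, 0, 0, 0, 0, -0.115], [0.6, 0, 0, 0, 0, 0, -0.115], [0.6, 0, 0, 0, 0, 0, -0.115], [0.6, 0, 0, 0, 0, 0, -0.115]]])

```text
clock: 22.1
position: [0.4984, 0.2209, 0.1643]
tool_rot: [-3.141, 0.0, 1.13]
force: [0.8, 0.0, -0.8]
grip_width: 0.0512
finger_force: 0.0
```

Call:
move_arm(moves=[[[0.6, 0, 0, 0, 0, 0, -0.115], [0.6, 0, 0, 0, 0, 0, -0.115], [0.6, 0, 0, 0, 0, 0, -0.115], [0.6, 0, 0, 0, 0, 0, -0.115], [0.6, 0, 0, 0, 0, 0, -0.115]]])

```text
clock: 22.6
position: [0.4984, 0.2209, 0.1643]
tool_rot: [-3.141, 0.0, 1.852]
force: [0.2, 0.4, 0.5]
grip_width: 0.051
finger_force: 0.0
```

Call:
move_arm(moves=[[[0.6, 0, 0, 0, 0, 0, -0.115], [0.6, 0, 0, 0, 0, 0, -0.115], [0.6, 0, 0, 0, 0, 0, -0.115], [0.6, 0, 0, 0, 0, 0, -0.115], [0.6, 0, 0, 0, 0, 0, -0.115]]])

```text
clock: 23.1
position: [0.4984, 0.2208, 0.1643]
tool_rot: [-3.141, -0.0, 2.575]
force: [0.2, -0.5, -0.0]
grip_width: 0.0512
finger_force: 0.0
```

```bash
python3 -c "
from h import *
go([.4993,.2214,.1098],-.324+np.pi)"
```

```text
t 23.1 pos [0.4984 0.2208 0.1643] rot [-3.141 -0.     2.575] w 0.0512 ff 0.0 F [ 0.2 -0.5 -0. ] q7 0.15
shift [-0.0005  0.001   0.0545] turn [-0.     -0.     -0.0387]
```

Call:
move_arm(moves=[[[0.6, 0, 0.001, 0, 0, 0, -0.02], [0.6, 0, 0.001, 0, 0, 0, -0.0387], [0.6, 0, 0.001, 0.03, 0, 0, -0.0387], [0.6, 0, 0.001, 0.0545, 0, 0, -0.0387], [0.6, 0, 0.001, 0.0545, 0, 0, -0.0387]]])

```text
clock: 23.6
position: [0.4976, 0.221, 0.1075]
tool_rot: [-3.139, -0.003, 2.812]
force: [-0.8, -0.2, 1.6]
grip_width: 0.0511
finger_force: 0.0
```

Call:
move_arm(moves=[[[0.3, 0, 0, 0, 0, 0, 0], [0.05, 0, 0, 0, 0, 0, 0], [0.05, 0, 0, 0, 0, 0, 0], [0.05, 0, 0, 0, 0, 0, 0], [0.05, 0, 0, 0, 0, 0, 0]]], force=30)

```text
clock: 24.1
position: [0.4995, 0.222, 0.1111]
tool_rot: [3.141, 0.001, 2.812]
force: [-1.7, -0.8, 7.5]
grip_width: 0.0108
finger_force: 34.6
```

Call:
move_arm(moves=[[[0.05, 0, 0, 0, 0, 0, 0.016], [0.05, 0, 0, 0, 0, 0, 0.032], [0.05, 0, 0, 0, 0, 0, 0.048], [0.05, 0, 0, 0, 0, 0, 0.064], [0.05, 0, 0, 0, 0, 0, 0.08]]])

```text
clock: 24.6
position: [0.4995, 0.222, 0.1111]
tool_rot: [3.14, 0.001, 2.305]
force: [-0.8, -1.5, 6.2]
grip_width: 0.0115
finger_force: 35.2
```

```bash
python3 -c "
from h import *
go([.4993,.2214,.1098],-.324+np.pi);print(bot.observe()['moment'])"
```

```text
t 24.6 pos [0.4995 0.222  0.1111] rot [3.140e+00 1.000e-03 2.305e+00] w 0.0115 ff 35.2 F [-0.8 -1.5  6.2] q7 -0.12
shift [-0.0003 -0.0006  0.0013] turn [ 0.0002  0.0002 -0.0816]
[-0.60638174  0.44745388  0.13318587]
```

Call:
move_arm(moves=[[[0.05, 0, 0, 0, 0, 0, 0.022], [0.05, 0, 0, 0, 0, 0, 0.044], [0.05, 0, 0, 0, 0, 0, 0.066], [0.05, 0, 0, 0, 0, 0, 0.088], [0.05, 0, 0, 0, 0, 0, 0.11]]])

```text
clock: 25.1
position: [0.4996, 0.2223, 0.111]
tool_rot: [3.14, -0.001, 1.612]
force: [1.7, 1.1, 1.9]
grip_width: 0.0112
finger_force: 38.1
```

```bash
python3 -c "
from h import *
go([.4993,.2214,.1098],2);print(bot.observe()['moment'])"
```

```text
t 25.1 pos [0.4996 0.2223 0.111 ] rot [ 3.140e+00 -1.000e-03  1.612e+00] w 0.0112 ff 38.1 F [1.7 1.1 1.9] q7 -0.68
shift [-0.0008 -0.0004  0.0012] turn [ 0.0003 -0.0001 -0.0617]
[-0.26355707  0.23466767  0.12775177]
```

Turned about 3.6 rad in total, and the screw torque has risen to 0.13 N·m. Letting go, backing off and checking.

Call:
move_arm(moves=[[[0.6, 0, 0, 0, 0, 0, 0], [0.6, 0, 0, 0, 0, 0, 0], [0.6, 0, 0, 0, 0, 0, 0], [0.6, 0, 0, -0.04, 0, 0, 0], [0.6, 0, 0, -0.085, 0, 0, 0]]])

```text
clock: 25.6
position: [0.4982, 0.2214, 0.1949]
tool_rot: [-3.138, 0.001, 1.621]
force: [0.0, 0.9, 1.9]
grip_width: 0.0512
finger_force: 0.0
```

Call:
move_arm(moves=[[[0.6, 0, 0, -0.03, 0, 0, 0], [0.6, -0.05, 0, -0.05, 0, 0, 0], [0.6, -0.1, 0, -0.05, 0, 0, 0], [0.6, -0.15, 0, -0.05, 0, 0, 0], [0.6, -0.2, 0, -0.05, 0, 0, 0]]])

```text
clock: 26.1
position: [0.508, 0.0236, 0.2452]
tool_rot: [3.141, 0.0, 1.621]
force: [1.0, 0.3, 0.1]
grip_width: 0.0511
finger_force: 0.0
```

Call:
move_arm(moves=[[[0.6, -0.05, 0, 0, 0, 0, 0], [0.6, -0.1, 0, 0, 0, 0, 0], [0.6, -0.1, 0, 0, 0, 0, 0]]])

```text
clock: 26.4
position: [0.5124, -0.0813, 0.2447]
tool_rot: [-3.141, 0.002, 1.612]
force: [-0.6, 2.1, -0.1]
grip_width: 0.0511
finger_force: 0.0
```

```bash
python3 - <<'E'
from h import *
im=grab()
a=cv2.resize(im["scene"][115:245,150:300,::-1],None,fx=3.3,fy=3.3,interpolation=cv2.INTER_CUBIC)
b=cv2.resize(im["top"][165:245,185:275,::-1],None,fx=3.3,fy=3.3,interpolation=cv2.INTER_CUBIC)
c=np.zeros((430,795,3),np.uint8);c[:a.shape[0],:a.shape[1]]=a;c[:b.shape[0],497:497+b.shape[1]]=b
cv2.imwrite("pics/c8.png",c)
print(fit(im,[.496,.144,-.0456],.046,.228,.051),bot.observe()["clock"])
E
```

```text
(array([ 0.49641072,  0.14507235, -0.03730635]), np.float32(-269.62527)) 26.5
```

View pics/c8.png

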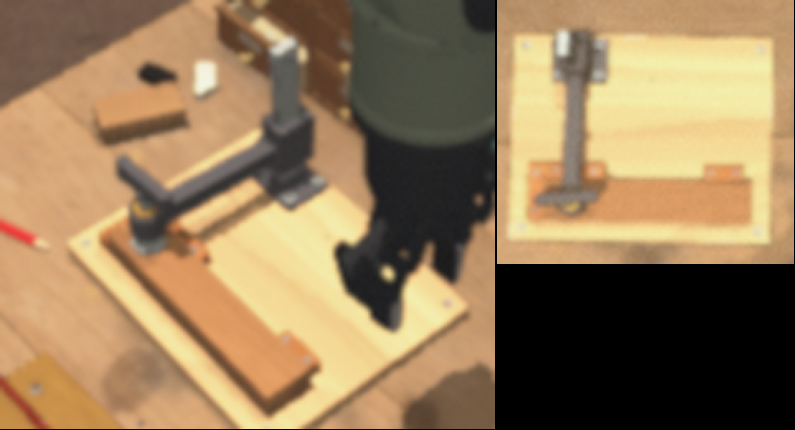

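The picture shows the billet tight against both fences and up to the end stop, the pad bearing on it at (150,245), the arm holding, and the gripper clear of everything. Handing in.

```bash
python3 -c "
from workcell import bot
print(bot.job_done())"
```

```text
the job is handed in; nothing more can be done
None
```

I handed in the job at about 26.5 s: the billet lies flat against both fences and the end stop, the clamp arm is pushed down until it binds, and the screw is about 3.6 rad tighter (a little over half a turn). The gripper is clear and I left the other things on the bench alone; I judged the bind from the push force (28 N for the last 0.5 mm) and did not measure the arm's tilt.

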